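# Unplug the charger and shut the splash cover

### The job

I want to wash down the granite. Draw the black charger straight out of the sloping socket unit without wrenching it, set it down (not dropped) in the yellow basket, and shut the blue splash cover fully over the socket it came from. Leave the night-light plugged in and everything else where it stands.

Things in the scene. Friction and masses are not known exactly. Their poses are not given: they have to be found in the camera images.
- socket_unit: White worktop socket unit screwed to the granite: a wedge 104 mm deep (x), 176 wide (y), 81 high, two round sockets side by side in its sloping face. Origin: centre of underside; x points level from the low front (39 mm high) to the high back, z up. The face slopes 26 degrees, rising towards +x, so its outward normal leans 26 degrees from vertical towards -x; face centre at x = -8.8, z = 60 mm.
- face: The sloping plate (96 mm up the slope by 176 mm wide) of the socket unit with the walls of the two recesses. Origin at the middle of its surface; x up the slope, y across, z outward.
- socket_l (a point): Centre of the mouth of the socket on the unit's +y side, level with the face, 42 mm from the middle (sockets 84 mm apart). z is the socket's axis, outward, square to the face; x up the slope, y across. Recess 39.5 mm in diameter, 17 mm deep, two pin holes below; two brass spring clips, up- and down-slope, snap into a groove of the plug and hold it.
- socket_r (a point): The same for the socket on the unit's -y side.
- cover_l (a joint): Hinge angle (rad) of the blue splash cover of socket_l: 0 = shut, flat over the socket; 1.55 to 1.7 (standing open) at the start; stop at 1.75. A stiff hinge (about 0.02 N m) that stays where it is left.
- cover_r (a joint): The same for the cover of socket_r.
- cover_l_hinge (a point): Middle of the hinge line of cover_l: 37 mm up the slope from socket_l, 4 mm above the face. Axes as socket_l; the hinge line runs along y.
- cover_r_hinge (a point): The same for cover_r.
- cover_l_tab (a point): On the outer side of the thumb tab at the free edge of cover_l, 67 mm from the hinge. The blue cover is 64 mm wide, 6 thick; its plate ends 64 mm from the hinge, the tab at 71. Its outer side (upper when shut) is 7.5 mm from the hinge line: 11.5 mm above the face when shut. Open, it stands up-slope behind the plug, outer side away from the plug.
- cover_r_tab (a point): The same for cover_r.
- charger: Black plug-in charger, no lead, about 70 g, in one of the sockets. Origin on its axis at face level; z straight out of the socket (the way to pull), y across. Glossy body (slips in a slack grip) 38 mm wide (y), 48 long (x), from z = 2 to 40; round foot 36 mm wide to z = -17, two pins to -36: free after 36 mm of travel. The clips resist with 10 to 22 N over the first 4 mm, then let go.
- night_light: White plug-in night-light with an amber dome, 42 mm in diameter, standing 40 mm out of the other socket. Origin and axes as the charger's. It stays in.
- basket: Yellow plastic storage basket, loose, 0.6 kg, 180 mm (x) by 250 mm (y), 62 mm high, walls and floor 4 mm. Origin at the centre of its underside. A wooden spring clip is pinched on the +x rim at y = 75 mm and stands 45 mm above it.
- basket_in (a point): Centre of the basket's inner floor, 4 mm above its underside.
- mortar: Wooden mortar, 114 mm in diameter, 92 mm high, with its wooden pestle leaning in it towards +x (to 150 mm high). Origin at the centre of the mortar's underside. Bystander.
- jar: Glass jar with a red twist cap, 72 mm in diameter, 105 mm high. Origin at the centre of its underside. Bystander.
- measuring_cup: Aluminium measuring cup, 76 mm in diameter, 58 mm high, handle to its +y. Origin at the centre of its underside. Bystander.
Things that resemble listed ones, but are neither listed nor needed, are in the scene too. Several things have the shape of the charger; the one meant has the colours described above.

How it is judged (in metres and radians):
On the way, in this order (a step that is already met when the one before it is completed fails the run):
1. the charger is drawn clear of the socket, held in the fingers (distance between charger and socket_l above 0.045 m and distance between charger and socket_r above 0.045 m and contact force between the fingers and charger above 0.5 N), for 0.1 s.
2. the charger is lowered to the basket floor while still held (x of charger in the frame of basket between -0.075 and 0.075 m and y of charger in the frame of basket between -0.11 and 0.11 m and z of charger in the frame of basket below 0.064 m and contact force between the fingers and charger above 0.5 N), for 0.05 s.
3. the charger lies in the basket, let go (x of charger in the frame of basket between -0.075 and 0.075 m and y of charger in the frame of basket between -0.11 and 0.11 m and z of charger in the frame of basket below 0.064 m and contact force between the fingers and charger below 0.1 N and linear speed of charger below 0.05 m/s), for 0.2 s.
At the end, for the whole second after the job is handed in: The cover of the charger's former socket is shut (within 0.08 rad), the night-light is still seated (within 8 mm), and the charger lies at rest in the basket (origin within 75 mm in x, 110 mm in y of its middle, under 64 mm above its underside), the basket flat (((value of joint cover_l below 0.08 rad and distance between night_light and socket_r below 0.008 m) or (value of joint cover_r below 0.08 rad and distance between night_light and socket_l below 0.008 m)) and x of charger in the frame of basket between -0.075 and 0.075 m and y of charger in the frame of basket between -0.11 and 0.11 m and z of charger in the frame of basket below 0.064 m and linear speed of charger below 0.02 m/s and angle between basket's own z axis and vertical below 0.05 rad); the robot touches nothing.
It fails at once if the socket is wrenched: the charger presses on the walls of its recess with more than 26 N (contact force between charger and face above 26 N).
It fails at once if the night-light is pulled or knocked (moved over 8 mm) (distance of night_light from where it was at the start of the episode above 0.008 m).
It fails at once if the basket is pushed about (over 30 mm) (distance of basket from where it was at the start of the episode above 0.03 m).
It fails at once if the mortar, jar or measuring cup is moved over 20 mm (distance of any of mortar, jar, measuring_cup from where it was at the start of the episode above 0.02 m).
It also fails if it takes over 64 s, if anything falls off the work surface, if the arm or the gripper's body presses on something with over 40 N, if the wrist force passes 120 N, or if a joint passes its speed limit or range.

### The arm

A 6-joint arm with a two-finger parallel gripper is mounted at the origin on the work surface. World frame = base frame: x ahead of the robot, y to its left, z up, the work surface at z = 0. Lengths are in mm, angles in rad, forces in N, time in s.
With the tool pointing down it reaches from about 300 to 775 mm from the base axis. Payload 14.6 kg.
Tool frame: the origin (TCP) lies between the finger pads; the fingertips stand 19 mm ahead of it and the grasp point (between the pads) is the TCP (manip.tcp_to_tips is the distance from the TCP to the fingertips, in mm); x points along the fingers, z is the direction in which the jaws open and shut, and the axes are right-handed (so a half turn about x gives the same grasp; the last joint's range is limited). The gripper opens to 94 mm and grips with 3 to 60 N. Pads are 16 mm wide; open, the fingers measure 119 mm over their backs; the gripper's body (75 mm by 177 mm) begins 78 mm behind the grasp point.
Start: joints at [1.212, 0.3, 1.521, -0, 1.321, -0.067], TCP at [158.22, 526.741, 224.446] pointing down, gripper open.
Joint ranges: [-3.03, 3.03], [-0.79, 2.21], [0.23, 2.52], [-1.04, 4.18], [0, 3.07], [-2.55, 2.55]. Speed limits (rad/s): [2.22, 2.22, 2.57, 3.14, 3.14, 3.14].

### API

Orientations are given as [roll, pitch, yaw] about the fixed x, y, z axes, in that order (R = Rz(yaw) Ry(pitch) Rx(roll)).
In Python, from cell import manip gives the robot as it stands.
- The arm moves only by the tool jog_arm, never from a script. Its argument "moves" is a list that holds one entry, the list of rows, each a list of 6 numbers: the shift along the world's x, y, z in mm, then the turn, a rotation vector about the world's x, y, z in degrees. In form: [[[dx, dy, dz, wx, wy, wz], ...]]. A call has 1 to 5 rows; each row shifts and turns the pose as measured when the row begins; what a row does not reach is not made up. A row lasts 1/10 s, in which the tool goes at most 50 mm and 8.59 degrees, less where a joint would pass 70% of its speed; a pose out of reach is approached as far as the arm can. A call is refused whole if a number of a shift passes 50 or a number of a turn 8.59, either way. A call with a gripper value outside its range is refused whole. "gripper" is the opening, from -1 (shut) to 1 (fully open), set as the call begins (left out, the last holds). The fingers move at their own pace and stop on an object; "squeeze" is the grip in N (left out, the last holds). Time passes only in rows, so rows that do not move let the fingers close. It gives the time, the measured TCP pose, the force and the opening at its end, in the units of the state.
- manip.read_state(): the state, without advancing time (a new reading comes with each control period).
- manip.camera(name): name is "side" or "top"; returns (picture, depth): 480x640x3 uint8, blue, green, red; 480x640 float32, mm along the optical axis (not along the pixel's ray), 0 where there is no reading.
- manip.camera_params(name): a dict with "fx", "fy", "cx", "cy" (pixels), "dist" ([k1, k2, p1, p2, k3] as OpenCV has them; the pictures are not rectified), "rvec" (rotation vector, rad) and "tvec" (3), from world to camera coordinates, as OpenCV has them. Camera axes: x right, y down, z forward; pixel columns grow to the right and rows downward; lengths in mm; the calibration is good to about 2 mm. A picture is of the moment at which its call begins. camera_params takes no time and is no camera call.
- manip.sign_off(): hands the job in, once; it reports no verdict.
The state is a dict: "clock": time; "joints": joint angles; "qd": joint speeds; "effort": joint torques, N m; "eef_pos": TCP position; "eef_rot": TCP orientation; "wrist_force": force on the tool from outside, world axes, zero at the start; "moment": the same for the moment, N m; "finger_gap": finger opening in mm.
Only numpy, scipy, OpenCV 4.12 (cv2) and the standard library are available. Lean on these libraries where they do the work, as an engineer would, in place of code of your own. Each camera call takes 0.05 s, during which the arm holds its last target. There are 200 camera calls.

## Working session

There is one attempt and no reset: what is moved stays moved. The work goes in short steps, Python scripts to look and compute and a tool call to move; the robot and the scene stay as the last step left them, time stands still between calls to the robot, and variables do not carry over. Pictures are saved under pics/ and viewed, about 8 in all and at most 12, crops included, and the job is handed in when it is done.

Besides the shell and the picture viewer there is one more tool, called after "Emit:" in YAML: its name, and indented under it one key for each argument. jog_arm: Moves the arm, as the interface text tells. Its arguments: {"type":"object","properties":{"moves":{"type":"array","items":{"type":"array","items":{"type":"array","items":{"type":"number"}}}},"gripper":{"type":"number"},"squeeze":{"type":"number"}},"required":["moves"]}

```bash
mkdir -p pics; cat > h.py <<'E'
import numpy as np, cv2
from cell import manip
def cam(n):
    im,d=manip.camera(n); p=manip.camera_params(n)
    K=np.array([[p['fx'],0,p['cx']],[0,p['fy'],p['cy']],[0,0,1.]]);R=cv2.Rodrigues(np.array(p['rvec'],float))[0]
    return im,d,K,np.array(p['dist'],float),R,np.array(p['tvec'],float).ravel()
def cloud(c):
    im,d,K,D,R,t=c
    v,u=np.mgrid[:480,:640]
    n=cv2.undistortPoints(np.stack([u,v],-1).reshape(-1,1,2).astype(np.float64),K,D).reshape(480,640,2)
    P=np.dstack([n*d[...,None],d])
    W=(P-t)@R; W[d<=0]=np.nan
    return W
E
python3 - <<'E'
from h import *
for n in('side','top'):
    c=cam(n);cv2.imwrite(f'pics/{n}0.png',c[0]);np.save(n+'0.npy',cloud(c));print(n,-c[4].T@c[5],c[4][2])
print(manip.read_state())
E
```

```text
side [184.01038302 452.17430244 611.8544623 ] [ 0.54134545 -0.54654985 -0.63892751]
top [ 412.34838633   66.80544824 1028.84502492] [ 0.20163465 -0.00167579 -0.97945937]
{'clock': 0.1, 'joints': array([ 1.21238789e+00,  3.00376616e-01,  1.52148260e+00,  1.72883156e-05,
        1.32071380e+00, -6.66283043e-02]), 'qd': array([ 4.45037157e-05, -1.90897209e-03, -5.33069236e-05,  1.17241032e-03,
        1.76906415e-03, -1.74211037e-03]), 'effort': array([ 3.28692076e-04, -5.32642436e+01, -3.53285801e+01,  7.08524091e-02,
        2.36697088e-02, -5.27292684e-05]), 'eef_pos': array([158.15323573, 526.5567422 , 223.97981197]), 'eef_rot': array([ 3.05788426,  1.56981582, -1.94628913]), 'wrist_force': array([ 0.11913689, -0.17391987, -0.32119275]), 'moment': array([ 0.01943137, -0.00935373,  0.01391672]), 'finger_gap': 93.98469964525268}
```

View pics/top0.png

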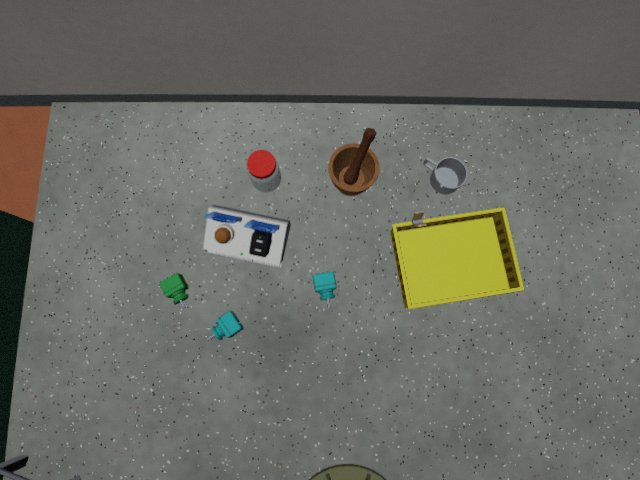

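View pics/side0.png

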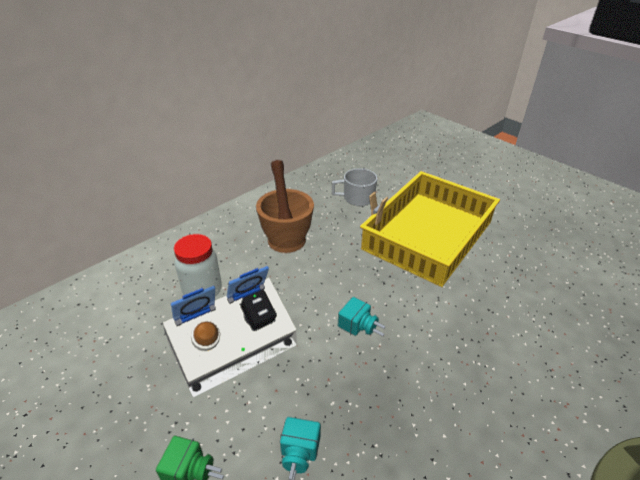

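Top view: three candidates have the charger's shape, plus the one in the unit. They are green (173,288), teal (228,325), teal (325,284), and black at (261,243) in the unit's -y socket (side view 258,310). Only the black one fits. The night-light is at (223,236), the basket spans about (393-522, 210-307), and its clip is at (418,219). Next I measure and confirm in a crop.

```bash
cat > m.py <<'E'
from h import *
out={}
for n,box in(('top',(195,200,300,275)),('side',(150,260,310,400))):
    im=cv2.imread(f'pics/{n}0.png');W=np.load(n+'0.npy');x0,y0,x1,y1=box
    hsv=cv2.cvtColor(im,cv2.COLOR_BGR2HSV);roi=np.zeros((480,640),bool);roi[y0:y1,x0:x1]=1
    ok=np.isfinite(W[...,0])&roi
    wh=ok&(hsv[...,1]<40)&(hsv[...,2]>170)&(W[...,2]>36)&(W[...,2]<90)
    P=W[wh]
    keep=np.ones(len(P),bool)
    for _ in range(12):
        c=np.median(P[keep],0) if _==0 else P[keep].mean(0);nv=np.linalg.svd(P[keep]-c,full_matrices=False)[2][2];nv*=np.sign(nv[2])
        r=(P-c)@nv;keep=abs(r)<max(2,8-_)
    print(n,'face n',nv.round(3),'tilt',np.degrees(np.arccos(nv[2])).round(1),'yaw',np.degrees(np.arctan2(-nv[1],-nv[0])).round(1),'N',keep.sum(),'rms',r[keep].std().round(2))
    F=P[keep];h=nv*[1,1,0];xs=nv.copy();
    ys=np.cross([0,0,1],-h/np.linalg.norm(h));xs=np.cross(ys,nv)
    # outline extents of the plate in its frame
    q=np.c_[(F)@xs,F@ys].astype(np.float32);rc=cv2.minAreaRect(q);print(' rect',rc)
    ctr=xs*rc[0][0]+ys*rc[0][1]+nv*(c@nv);print(' face ctr',ctr.round(1),'xs',xs.round(3),'ys',ys.round(3))
    loc=(W-ctr)@np.stack([xs,ys,nv],1)
    bl=ok&(hsv[...,2]<70)&(loc[...,2]>30)&(loc[...,2]<50)&(abs(loc[...,0])<40);L=loc[bl]
    print(' charger top local med',np.median(L,0).round(1),'pct',np.percentile(L,[2,98],axis=0).round(1).tolist(), 'rect',cv2.minAreaRect(L[:,:2].astype(np.float32)))
    print(' charger world at top',np.median(W[bl],0).round(1))
    b=ok&(hsv[...,0]>100)&(hsv[...,0]<130)&(hsv[...,1]>120)
    for s in(1,-1):
        B=loc[b&(loc[...,1]*s>0)];print(' cover',s,len(B),np.percentile(B,[3,50,97],axis=0).round(1).tolist())
    am=ok&(hsv[...,0]<20)&(hsv[...,1]>120)&(loc[...,2]>15);print(' dome',loc[am].mean(0).round(1), loc[am].max(0).round(1))
    ye=np.isfinite(W[...,0])&(hsv[...,0]>22)&(hsv[...,0]<35)&(hsv[...,1]>150)
    Y=W[ye]; rim=Y[(Y[:,2]>57)&(Y[:,2]<70)];fl=Y[Y[:,2]<20]
    print(' rim',cv2.minAreaRect(rim[:,:2].astype(np.float32)),rim[:,2].max(),'floor z',np.median(fl[:,2]),cv2.minAreaRect(fl[:,:2].astype(np.float32)))
a=cv2.imread('pics/top0.png')[195:275,190:310];b=cv2.imread('pics/side0.png')[225:400,150:310]
a=cv2.resize(a,None,fx=3.3,fy=3.3,interpolation=2);b=cv2.resize(b,None,fx=2.4,fy=2.4,interpolation=2)
o=np.zeros((max(a.shape[0],b.shape[0]),a.shape[1]+b.shape[1],3),np.uint8);o[:a.shape[0],:a.shape[1]]=a;o[:b.shape[0],a.shape[1]:]=b;cv2.imwrite('pics/crop1.png',o)
E
python3 m.py
```

```text
top face n [-0.432  0.086  0.898] tilt 26.1 yaw -11.3 N 1272 rms 1.03
 rect ((517.4996948242188, 343.5958251953125), (173.2896270751953, 95.73295593261719), 89.92691040039062)
 face ctr [603.9 229.6  59.6] xs [ 0.88  -0.176  0.44 ] ys [ 0.196  0.981 -0.   ]
 charger top local med [  2.9 -43.8  40.1] pct [[-19.7, -60.4, 31.2], [23.8, 27.5, 43.5]] rect ((2.4098434448242188, -13.171218872070312), (95.80419921875, 44.87437057495117), 88.84014892578125)
 charger world at top [581.5 190.   96.8]
 cover 1 190 [[45.1, 11.7, 15.6], [47.5, 37.9, 52.1], [49.5, 68.5, 74.7]]
 cover -1 248 [[22.8, -71.3, 14.3], [45.0, -45.9, 48.9], [46.2, -16.2, 74.6]]
 dome [ 4.8 37.8 34. ] [17.8 56.  42.2]
 rim ((564.6129150390625, -237.7856903076172), (188.0128936767578, 259.566650390625), 9.331082344055176) 68.448014840427 floor z 4.493894427587345 ((563.5297241210938, -237.5609130859375), (175.77044677734375, 249.5843963623047), 9.638928413391113)
side face n [-0.43   0.086  0.899] tilt 26.0 yaw -11.3 N 4273 rms 0.96
 rect ((519.6583251953125, 342.7879333496094), (175.9230194091797, 96.55220031738281), 89.789306640625)
 face ctr [605.5 228.5  60.2] xs [ 0.881 -0.176  0.439] ys [ 0.196  0.981 -0.   ]
 charger top local med [ -1.1 -37.3  39.7] pct [[-24.4, -59.1, 31.3], [38.6, 30.1, 45.8]] rect ((7.238027572631836, 0.9621925354003906), (126.45635223388672, 64.31646728515625), 89.11054229736328)
 charger world at top [579.5 195.6  95.2]
 cover 1 378 [[34.2, 17.0, 5.8], [40.8, 43.0, 24.3], [47.8, 68.2, 74.7]]
 cover -1 352 [[32.4, -67.6, 5.7], [38.2, -41.0, 30.0], [44.2, -15.7, 74.7]]
 dome [-3.2 43.7 35. ] [14.7 58.3 40.8]
 rim ((564.478271484375, -239.54551696777344), (189.4616241455078, 263.9742431640625), 9.231355667114258) 68.91997341478049 floor z 3.8675900812660946 ((562.71337890625, -238.55255126953125), (178.9718017578125, 253.6290740966797), 9.26817798614502)
```

View pics/crop1.png

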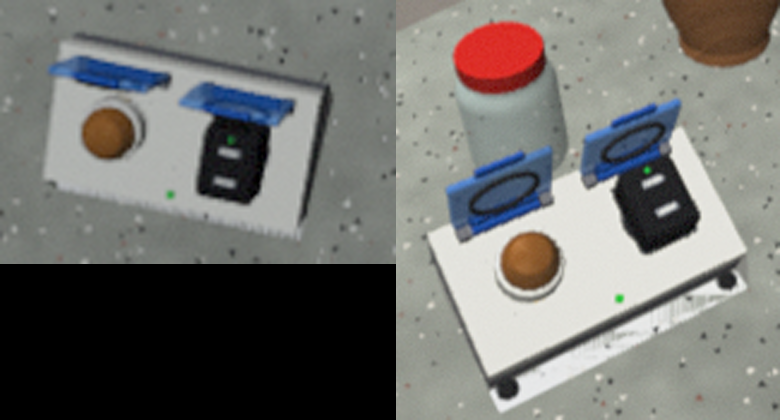

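The crop confirms it: the black charger with silver bars sits in the -y socket (socket_r) with its cover open behind it, and the amber-domed night-light is in socket_l. Both views agree on the face (centre ≈ (605,229,60), tilt 26°, yaw -11.3°). Next I work out the approach.

```bash
cat >> h.py <<'E'
from scipy.spatial.transform import Rotation as Ro
n=np.array([-.431,.086,.898]);n/=np.linalg.norm(n);ys=np.array([.196,.981,0]);ys/=np.linalg.norm(ys);xs=np.cross(ys,n)
ctr=np.array([604.9,229.,60.]);Sr=ctr-42*ys
def frame(a,z):  # tool x = a, tool z along z
    a=a/np.linalg.norm(a);z=z-a*(a@z);z/=np.linalg.norm(z);return np.stack([a,np.cross(z,a),z],1)
def go(target,Rt):
    s=manip.read_state();R=Ro.from_euler('xyz',s['eef_rot']).as_matrix()
    print('t',round(s['clock'],2),'pos',s['eef_pos'].round(1),'shift',(target-s['eef_pos']).round(1),'turn',np.degrees(Ro.from_matrix(Rt@R.T).as_rotvec()).round(2),'gap',round(s['finger_gap'],1),'F',s['wrist_force'].round(1))
    return s,R
def loc(p): return (p-Sr)@np.stack([xs,ys,n],1)
E
python3 - <<'E'
from h import *
for z in(ys,-ys):
    s,R=go(Sr+100*n,frame(-n,z))
print(R.round(3))
go(Sr+25*n,frame(-n,ys))
W=np.load('top0.npy');im=cv2.imread('pics/top0.png')
hs=cv2.cvtColor(im,cv2.COLOR_BGR2HSV)
for nm,(x,y,w,h) in dict(jar=(245,148,35,45),mortar=(325,125,60,70)).items():
    P=W[y:y+h,x:x+w].reshape(-1,3);P=P[P[:,2]>40];print(nm,P.min(0).round(),P.max(0).round(),P.mean(0).round())
E
```

```text
t 0.1 pos [158.2 526.6 224. ] shift [ 395.4 -330.1  -74.2] turn [ -6.26 -25.33   5.34] gap 94.0 F [ 0.1 -0.2 -0.3]
t 0.1 pos [158.2 526.6 224. ] shift [ 395.4 -330.1  -74.2] turn [  38.27   -9.62 -170.22] gap 94.0 F [ 0.1 -0.2 -0.3]
[[-0.    -0.958  0.288]
 [-0.001  0.288  0.958]
 [-1.     0.    -0.001]]
t 0.1 pos [158.2 526.6 224. ] shift [ 427.7 -336.6 -141.5] turn [ -6.26 -25.33   5.34] gap 94.0 F [ 0.1 -0.2 -0.3]
jar [721. 157.  40.] [790. 227. 111.] [750. 190.  93.]
mortar [699. -66.  40.] [824.  46. 159.] [766. -14.  86.]
```

Emit:
jog_arm:
  moves:
    - [[30, -30, 10, -1.2, -5, 1], [30, -35, 0, -1.2, -5, 1], [30, -35, 0, -1.2, -5, 1], [30, -35, 0, -1.2, -5, 1], [30, -35, 0, -1.2, -5, 1]]
  gripper: 0.3
  squeeze: 20

```text
clock: 0.6
eef_pos: [311.0, 352.7, 232.9]
eef_rot: [-1.573, 1.108, -0.198]
wrist_force: [0.2, 0.7, 0.5]
finger_gap: 61.8
```

Emit:
jog_arm:
  moves:
    - [[35, -30, 0, 0, 0, 0], [35, -30, 0, 0, 0, 0], [35, -30, 0, 0, 0, 0], [35, -20, 0, 0, 0, 0], [0, 0, 0, 0, 0, 0]]

```text
clock: 1.1
eef_pos: [455.6, 233.8, 232.2]
eef_rot: [-1.579, 1.104, -0.202]
wrist_force: [-0.3, 0.2, 0.2]
finger_gap: 61.0
```

```bash
python3 -c "
from h import *
go(Sr+100*n,frame(-n,ys));print(loc(manip.read_state()['eef_pos']))"
```

```text
t 1.1 pos [455.6 233.8 232.2] shift [ 97.9 -37.3 -82.3] turn [ 0.35  0.6  -0.14] gap 61.0 F [-0.3  0.2  0.2]
[-56.64370159  17.41696756 219.39298685]
```

Emit:
jog_arm:
  moves:
    - [[33, -12, -27, 0.3, 0.6, -0.1], [33, -12, -27, 0, 0, 0], [31, -12, -26, 0, 0, 0], [0, 0, 0, 0, 0, 0], [0, 0, 0, 0, 0, 0]]

```text
clock: 1.6
eef_pos: [554.6, 196.8, 148.7]
eef_rot: [-1.569, 1.117, -0.196]
wrist_force: [0.7, -0.0, 0.7]
finger_gap: 61.2
```

```bash
python3 - <<'E'
from h import *
go(Sr+26*n,frame(-n,ys));print(loc(manip.read_state()['eef_pos']))
o=[]
for c,(x,y,w,h) in(('top',(180,180,133,100)),('side',(120,180,200,200))):
    im=cam(c)[0];cv2.imwrite(f'pics/{c}1.png',im);a=im[y:y+h,x:x+w];o.append(cv2.resize(a,(400,400*h//w),interpolation=2))
o=[cv2.copyMakeBorder(a,0,400-a.shape[0],0,0,0) for a in o];cv2.imwrite('pics/crop2.png',np.hstack(o))
E
```

```text
t 1.6 pos [554.6 196.8 148.7] shift [ 30.9  -6.8 -65.4] turn [-0.04 -0.07  0.03] gap 61.2 F [ 0.7 -0.   0.7]
[ 0.36823316  0.57896109 98.62521845]
```

View pics/crop2.png

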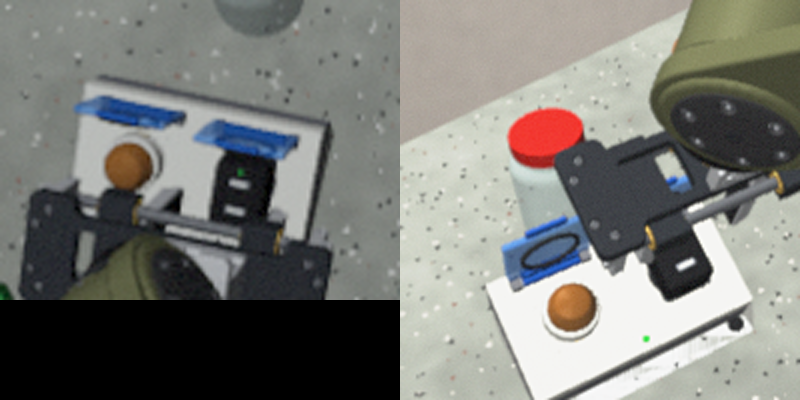

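Emit:
jog_arm:
  moves:
    - [[10, -2, -22, 0, 0, 0], [10, -2, -22, 0, 0, 0], [11, -3, -21, 0, 0, 0], [0, 0, 0, 0, 0, 0]]

```text
clock: 2.1
eef_pos: [584.8, 194.5, 89.1]
eef_rot: [-1.557, 1.108, -0.179]
wrist_force: [-0.0, -0.6, -0.7]
finger_gap: 61.2
```

Emit:
jog_arm:
  moves:
    - [[0, 0, 0, 0, 0, 0], [0, 0, 0, 0, 0, 0], [0, 0, 0, 0, 0, 0], [0, 0, 0, 0, 0, 0], [0, 0, 0, 0, 0, 0]]
  gripper: -0.1
  squeeze: 4

```text
clock: 2.6
eef_pos: [583.7, 196.1, 94.7]
eef_rot: [-1.553, 1.104, -0.174]
wrist_force: [0.2, -2.3, -1.3]
finger_gap: 42.4
```

```bash
python3 -c "
from h import *
s,R=go(Sr+26*n,frame(-n,ys));print(loc(s['eef_pos']),s['wrist_force']@ys,s['moment'])"
```

```text
t 2.6 pos [583.7 196.1  94.7] shift [  1.7  -6.1 -11.3] turn [-0.31  0.73 -0.43] gap 42.4 F [ 0.2 -2.3 -1.3]
[ 2.36841116  5.59941537 37.43909996] -2.214137811326198 [-0.34087232  0.31019193 -0.15462246]
```

Emit:
jog_arm:
  moves:
    - [[0, 0, 0, 0, 0, 0], [0, 0, 0, 0, 0, 0]]
  gripper: 0.2

```text
clock: 2.8
eef_pos: [583.9, 196.5, 95.4]
eef_rot: [-1.551, 1.103, -0.172]
wrist_force: [0.5, 0.7, -0.3]
finger_gap: 54.7
```

```bash
python3 - <<'E'
from h import *
s,R=go(Sr+26*n,frame(-n,ys));print(loc(s['eef_pos']),s['wrist_force']@ys,s['qd'].round(3))
o=[]
for c,(x,y,w,h) in(('top',(180,180,133,100)),('side',(120,220,200,200))):
    im=cam(c)[0];cv2.imwrite(f'pics/{c}2.png',im);a=im[y:y+h,x:x+w];o.append(cv2.resize(a,(400,400*h//w),interpolation=2))
o=[cv2.copyMakeBorder(a,0,400-a.shape[0],0,0,0) for a in o];cv2.imwrite('pics/crop3.png',np.hstack(o))
E
```

```text
t 2.8 pos [583.9 196.5  95.4] shift [  1.5  -6.4 -12. ] turn [-0.36  0.81 -0.44] gap 54.7 F [ 0.5  0.7 -0.3]
[ 2.79644834  6.01737525 37.99984144] 0.7538621339174744 [ 0.002 -0.002 -0.002  0.    -0.003 -0.002]
```

View pics/crop3.png

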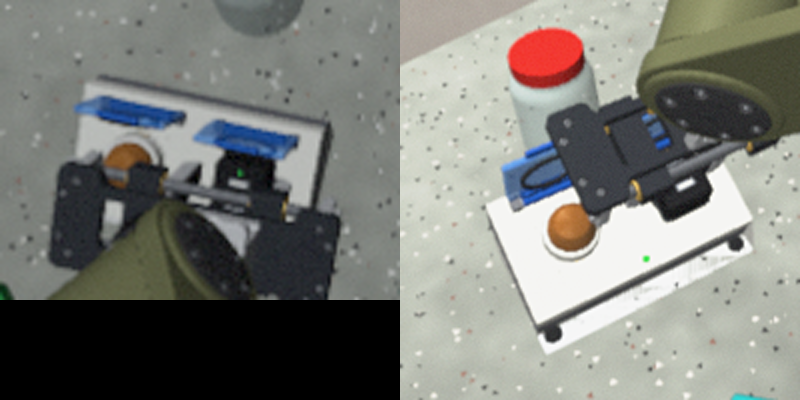

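The arm drifted on the idle rows (off by 6 mm in y and 12 mm in depth), and nothing is in contact. I correct that now.

Emit:
jog_arm:
  moves:
    - [[0, -6, 0, -0.4, 0.8, -0.4], [2, 0, -6, 0, 0, 0], [3, -1, -6, 0, 0, 0]]

```text
clock: 3.2
eef_pos: [589.5, 189.3, 83.4]
eef_rot: [-1.572, 1.115, -0.198]
wrist_force: [-0.7, 1.3, -0.3]
finger_gap: 56.4
```

```bash
python3 -c "
from h import *
s,R=go(Sr+26*n,frame(-n,ys));print(loc(s['eef_pos']),s['wrist_force']@ys)"
```

```text
t 3.2 pos [589.5 189.3  83.4] shift [-4.1  0.8 -0. ] turn [ 0.04  0.01 -0.03] gap 56.4 F [-0.7  1.3 -0.3]
[ 3.71860316  0.03624643 24.20890526] 1.1520669431461779
```

Emit:
jog_arm:
  moves:
    - [[-3, 1, 0, 0, 0, 0], [0, 0, 0, 0, 0, 0], [0, 0, 0, 0, 0, 0]]
  gripper: -0.08
  squeeze: 4

```text
clock: 3.5
eef_pos: [586.1, 189.9, 81.6]
eef_rot: [-1.575, 1.117, -0.201]
wrist_force: [0.8, 0.7, 0.0]
finger_gap: 43.8
```

```bash
python3 -c "
from h import *
s,R=go(Sr+26*n,frame(-n,ys));print(loc(s['eef_pos']),s['wrist_force']@ys,s['moment'])"
```

```text
t 3.5 pos [586.1 189.9  81.6] shift [-0.7  0.1  1.8] turn [ 0.08 -0.11 -0.  ] gap 43.8 F [0.8 0.7 0. ]
[-1.64768935e-01 -7.48588283e-03  2.41077417e+01] 0.8897629037463449 [0.07925006 0.19482312 0.01426225]
```

Emit:
jog_arm:
  moves:
    - [[0, 0, 0, 0, 0, 0], [0, 0, 0, 0, 0, 0], [0, 0, 0, 0, 0, 0]]
  gripper: -1
  squeeze: 4

```text
clock: 3.8
eef_pos: [586.1, 190.1, 81.7]
eef_rot: [-1.574, 1.117, -0.2]
wrist_force: [1.5, -0.5, -1.4]
finger_gap: 38.0
```

```bash
python3 -c "
from h import *
s,R=go(Sr+26*n,frame(-n,ys));print(loc(s['eef_pos']),(s['wrist_force'])@np.stack([xs,ys,n],1),s['moment'])"
```

```text
t 3.8 pos [586.1 190.1  81.7] shift [-0.7 -0.1  1.6] turn [ 0.07 -0.09 -0.02] gap 38.0 F [ 1.5 -0.5 -1.4]
[-0.14249439  0.21687216 24.2800707 ] [ 0.77105055 -0.22933313 -1.93251614] [0.03550832 0.14456855 0.02326491]
```

Gripped at 38.0 mm and well centred. I raise the squeeze and start the pull along n.

Emit:
jog_arm:
  moves:
    - [[0, 0, 0, 0, 0, 0], [0, 0, 0, 0, 0, 0]]
  squeeze: 48

```text
clock: 4.0
eef_pos: [586.1, 190.1, 81.7]
eef_rot: [-1.574, 1.117, -0.2]
wrist_force: [1.7, 0.2, -2.7]
finger_gap: 37.8
```

Emit:
jog_arm:
  moves:
    - [[-0.9, 0.2, 1.8, 0, 0, 0], [-0.9, 0.2, 1.8, 0, 0, 0]]

```text
clock: 4.2
eef_pos: [583.8, 189.9, 84.1]
eef_rot: [-1.577, 1.119, -0.203]
wrist_force: [4.7, 0.5, -6.2]
finger_gap: 37.8
```

```bash
python3 -c "
from h import *
s,R=go(Sr+26*n,frame(-n,ys));print(loc(s['eef_pos']),(s['wrist_force'])@np.stack([xs,ys,n],1),s['moment'])"
```

```text
t 4.2 pos [583.8 189.9  84.1] shift [ 1.7  0.1 -0.8] turn [ 0.12 -0.21  0.  ] gap 37.8 F [ 4.7  0.5 -6.2]
[-1.09975459 -0.43866918 27.39663797] [ 1.30646608  1.37518597 -7.53042555] [ 0.19373771 -0.16225032  0.11708614]
```

Emit:
jog_arm:
  moves:
    - [[-0.4, 0.5, 2, 0, 0, 0], [-0.6, 0.3, 2, 0, 0, 0]]

```text
clock: 4.4
eef_pos: [582.6, 190.4, 88.0]
eef_rot: [-1.579, 1.119, -0.205]
wrist_force: [-0.0, -0.8, 0.1]
finger_gap: 37.6
```

```bash
python3 -c "
from h import *
s,R=go(Sr+26*n,frame(-n,ys));print(loc(s['eef_pos']),(s['wrist_force'])@np.stack([xs,ys,n],1),s['moment'])"
```

```text
t 4.4 pos [582.6 190.4  88. ] shift [ 2.8 -0.3 -4.7] turn [ 0.16 -0.25  0.02] gap 37.6 F [-0.  -0.8  0.1]
[-0.49086067 -0.22760008 31.46881754] [ 0.17143471 -0.76434323  0.03447716] [-0.14920121  0.1240978  -0.11355322]
```

Emit:
jog_arm:
  moves:
    - [[-2.4, 0.5, 5.6, 0.1, -0.2, 0], [-2.5, 0.5, 5.4, 0, 0, 0]]

```text
clock: 4.6
eef_pos: [577.4, 191.6, 100.0]
eef_rot: [-1.572, 1.116, -0.199]
wrist_force: [0.4, -0.7, -0.2]
finger_gap: 37.5
```

```bash
python3 - <<'E'
from h import *
s,R=go(Sr+26*n,frame(-n,ys));print(loc(s['eef_pos']),(s['wrist_force'])@np.stack([xs,ys,n],1),s['moment'])
im=cam('side')[0];cv2.imwrite('pics/crop4.png',cv2.resize(im[260:400,160:320],None,fx=3.5,fy=3.5,interpolation=2))
E
```

```text
t 4.6 pos [577.4 191.6 100. ] shift [  8.   -1.6 -16.6] turn [ 0.03 -0.03  0.02] gap 37.5 F [ 0.4 -0.7 -0.2]
[-3.60160582e-02 -8.44195623e-03  4.45354134e+01] [ 0.39376272 -0.58041239 -0.37456466] [ 0.01187453  0.25301592 -0.00938812]
```

View pics/crop4.png

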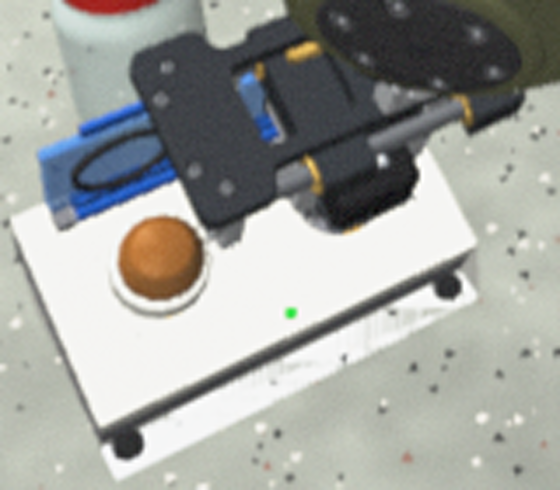

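The charger is coming out with the fingers: its foot and the brass clip show at about (340,225). I keep pulling.

Emit:
jog_arm:
  moves:
    - [[-2.6, 0.5, 5.4, 0, 0, 0], [-2.6, 0.5, 5.4, 0, 0, 0], [-2.6, 0.5, 5.4, 0, 0, 0], [-2.6, 0.5, 5.4, 0, 0, 0], [-2.6, 0.5, 5.4, 0, 0, 0]]

```text
clock: 5.15
eef_pos: [563.3, 194.9, 130.9]
eef_rot: [-1.569, 1.115, -0.196]
wrist_force: [-0.1, -0.1, -0.5]
finger_gap: 37.8
```

```bash
python3 -c "
from h import *
s,R=go(Sr+26*n,frame(-n,ys));print(loc(s['eef_pos']),(s['wrist_force'])@np.stack([xs,ys,n],1),s['moment'])"
```

```text
t 5.15 pos [563.3 194.9 130.9] shift [ 22.1  -4.9 -47.5] turn [-0.02  0.07 -0.01] gap 37.8 F [-0.1 -0.1 -0.5]
[ 0.5358679   0.41821885 78.63146817] [-0.34915338 -0.10843557 -0.43781183] [0.07392308 0.25276227 0.02919759]
```

Emit:
jog_arm:
  moves:
    - [[-5, 1, 30, 0, 0, 0], [0, 0, 40, 0, 0, 0], [0, -20, 20, 0, 0, 4], [0, -35, 0, 0, 0, 4], [0, -40, 0, 0, 0, 4]]

```text
clock: 5.65
eef_pos: [556.3, 105.0, 226.3]
eef_rot: [-1.572, 1.113, 0.021]
wrist_force: [1.0, 0.2, -0.8]
finger_gap: 37.8
```

Emit:
jog_arm:
  moves:
    - [[0, -40, 0, 0, 0, 4], [0, -40, 0, 0, 0, 4], [0, -40, 0, 0, -4, 0], [0, -40, 0, 0, -4, 0], [0, -40, 0, 0, -4, 0]]

```text
clock: 6.15
eef_pos: [556.0, -90.6, 230.2]
eef_rot: [-1.629, 0.898, 0.106]
wrist_force: [0.9, -0.3, -0.7]
finger_gap: 37.8
```

```bash
cat >> h.py <<'E'
Bc=np.array([563.7,-238.5,0]);t=np.radians(9.3);bx=np.array([np.cos(t),np.sin(t),0]);by=np.array([-np.sin(t),np.cos(t),0]);Z=np.array([0,0,1.])
def bt(x,y,z,tilt=48):
    k=np.radians(tilt);return Bc+x*bx+y*by+z*Z,frame(np.sin(k)*bx-np.cos(k)*Z,by)
E
python3 -c "
from h import *
go(*bt(10,-15,120))"
```

```text
t 6.15 pos [556.  -90.6 230.2] shift [  20.  -161.1 -110.2] turn [ 3.53 -9.07  0.81] gap 37.8 F [ 0.9 -0.3 -0.7]
```

Emit:
jog_arm:
  moves:
    - [[5, -40, 0, 1.2, -3, 0.3], [5, -40, 0, 1.2, -3, 0.3], [5, -40, 0, 1.2, -3, 0.2], [5, -41, 0, 0, 0, 0], [0, 0, -30, 0, 0, 0]]

```text
clock: 6.65
eef_pos: [608.7, -211.5, 255.7]
eef_rot: [-1.572, 0.833, 0.045]
wrist_force: [1.5, -0.2, -0.9]
finger_gap: 37.9
```

```bash
python3 - <<'E'
from h import *
go(*bt(10,-15,100))
o=[]
for c,(x,y,w,h) in(('top',(360,150,200,200)),('side',(330,130,200,200))):
    im=cam(c)[0];a=im[y:y+h,x:x+w];o.append(cv2.resize(a,(400,400),interpolation=2))
cv2.imwrite('pics/crop5.png',np.hstack(o))
E
```

```text
t 6.65 pos [ 608.7 -211.5  255.7] shift [ -32.7  -40.2 -155.7] turn [ 0.65 -5.7   6.67] gap 37.9 F [ 1.5 -0.2 -0.9]
```

View pics/crop5.png

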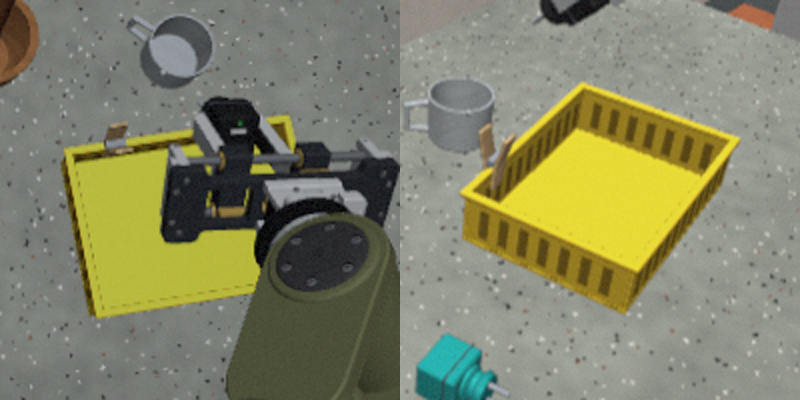

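The charger is still held (top crop, around (235,125)) and the basket is clear. The wrist wandered during the fast rows, so I correct and go more slowly.

Emit:
jog_arm:
  moves:
    - [[-11, -13, -20, 0.2, -1.9, 2.2], [-11, -13, -20, 0.2, -1.9, 2.2], [-11, -13, -20, 0.2, -1.9, 2.2]]

```text
clock: 7.05
eef_pos: [612.3, -199.1, 240.4]
eef_rot: [-1.579, 0.855, 0.064]
wrist_force: [-0.0, -0.4, -1.3]
finger_gap: 38.1
```

```bash
python3 -c "
from h import *
s,R=go(*bt(10,-15,100));print(s['joints'].round(2))"
```

```text
t 7.05 pos [ 612.3 -199.1  240.4] shift [ -36.3  -52.6 -140.4] turn [ 1.12 -6.93  5.29] gap 38.1 F [-0.  -0.4 -1.3]
[-0.51  0.22  1.73  0.62  0.66 -2.55]
```

Joint 6 is at its limit (-2.55), which is what bent the path. The charger's heading in the basket is free, so I turn the tool heading to about -15°, nearer the arm's radial direction.

```bash
cat >> h.py <<'E'
def bt(x,y,z,tilt=45,head=-15):
    k=np.radians(tilt);h=np.radians(head);u=np.array([np.cos(h),np.sin(h),0]);v=np.cross(Z,u)
    return Bc+x*bx+y*by+z*Z,frame(np.sin(k)*u-np.cos(k)*Z,v)
E
python3 -c "
from h import *
go(*bt(5,-5,160))"
```

```text
t 7.05 pos [ 612.3 -199.1  240.4] shift [-42.8 -43.6 -80.4] turn [ -0.07  -4.04 -19.  ] gap 38.1 F [-0.  -0.4 -1.3]
```

Emit:
jog_arm:
  moves:
    - [[0, 0, 0, 0, 0, -5], [0, 0, 0, 0, 0, -5], [-10, -10, 0, 0, -1, -5], [-16, -16, 0, 0, -1.5, -4], [-16, -16, 0, 0, -1.5, 0]]

```text
clock: 7.55
eef_pos: [571.6, -237.9, 242.5]
eef_rot: [-1.556, 0.782, -0.257]
wrist_force: [-0.7, -0.1, 0.1]
finger_gap: 37.9
```

```bash
python3 -c "
from h import *
s,R=go(*bt(5,-5,130));print(s['joints'].round(2))"
```

```text
t 7.55 pos [ 571.6 -237.9  242.5] shift [  -2.1   -4.7 -112.5] turn [-0.51  0.36  0.28] gap 37.9 F [-0.7 -0.1  0.1]
[-0.53  0.12  1.88  0.49  0.42 -2.21]
```

Emit:
jog_arm:
  moves:
    - [[-1, -2, -30, -0.5, 0.3, 0.2], [0, -1, -30, 0, 0, 0], [0, -1, -30, 0, 0, 0], [0, 0, -25, 0, 0, 0], [0, 0, -20, 0, 0, 0]]

```text
clock: 8.05
eef_pos: [579.7, -235.0, 125.0]
eef_rot: [-1.582, 0.809, -0.298]
wrist_force: [-0.1, 0.3, -0.4]
finger_gap: 38.3
```

```bash
python3 -c "
from h import *
s,R=go(*bt(5,-5,60));print(s['joints'].round(2))"
```

```text
t 8.05 pos [ 579.7 -235.   125. ] shift [-10.2  -7.6 -65. ] turn [ 0.06 -1.41  1.63] gap 38.3 F [-0.1  0.3 -0.4]
[-0.5   0.32  1.94  0.83  0.19 -2.55]
```

```bash
python3 -c "
from h import *
go(*bt(5,-5,125,36,-24))"
```

```text
t 8.05 pos [ 579.7 -235.   125. ] shift [-10.2  -7.6   0. ] turn [ 3.07  7.04 -7.4 ] gap 38.3 F [-0.1  0.3 -0.4]
```

Emit:
jog_arm:
  moves:
    - [[-2, -2, 0, 0.8, 1.8, -1.9], [-2, -2, 0, 0.8, 1.8, -1.9], [-3, -2, 0, 0.8, 1.8, -1.9], [-3, -2, 0, 0.7, 1.7, -1.7], [0, 0, -10, 0, 0, 0]]

```text
clock: 8.55
eef_pos: [571.8, -239.6, 115.1]
eef_rot: [-1.57, 0.934, -0.403]
wrist_force: [0.1, -0.5, -1.0]
finger_gap: 37.6
```

```bash
python3 -c "
from h import *
s,R=go(*bt(5,-5,70,36,-24));print(s['joints'].round(2))"
```

```text
t 8.55 pos [ 571.8 -239.6  115.1] shift [ -2.3  -3.  -45.1] turn [ 0.17  0.48 -0.86] gap 37.6 F [ 0.1 -0.5 -1. ]
[-0.47  0.33  1.89  0.15  0.28 -1.77]
```

Emit:
jog_arm:
  moves:
    - [[-1, -2, -14, 0, 0.4, -0.8], [-1, -1, -14, 0, 0, 0], [0, 0, -12, 0, 0, 0]]

```text
clock: 8.85
eef_pos: [570.3, -241.5, 73.2]
eef_rot: [-1.576, 0.936, -0.417]
wrist_force: [0.6, 0.1, -0.3]
finger_gap: 37.7
```

Emit:
jog_arm:
  moves:
    - [[0, 0, -4, 0, 0, 0], [0, 0, -4, 0, 0, 0], [0, 0, -3, 0, 0, 0]]

```text
clock: 9.15
eef_pos: [569.8, -240.8, 59.6]
eef_rot: [-1.576, 0.938, -0.416]
wrist_force: [-0.1, -0.6, -1.2]
finger_gap: 37.8
```

```bash
python3 - <<'E'
from h import *
s,R=go(*bt(5,-5,53,36,-24));print(s['joints'].round(2))
o=[]
for c,(x,y,w,h) in(('top',(360,150,200,200)),('side',(330,130,200,200))):
    im=cam(c)[0];a=im[y:y+h,x:x+w];o.append(cv2.resize(a,(400,400),interpolation=2))
cv2.imwrite('pics/crop6.png',np.hstack(o))
E
```

```text
t 9.15 pos [ 569.8 -240.8   59.6] shift [-0.3 -1.8 -6.6] turn [ 0.26  0.16 -0.41] gap 37.8 F [-0.1 -0.6 -1.2]
[-0.47  0.43  1.92  0.21  0.16 -1.83]
```

View pics/crop6.png

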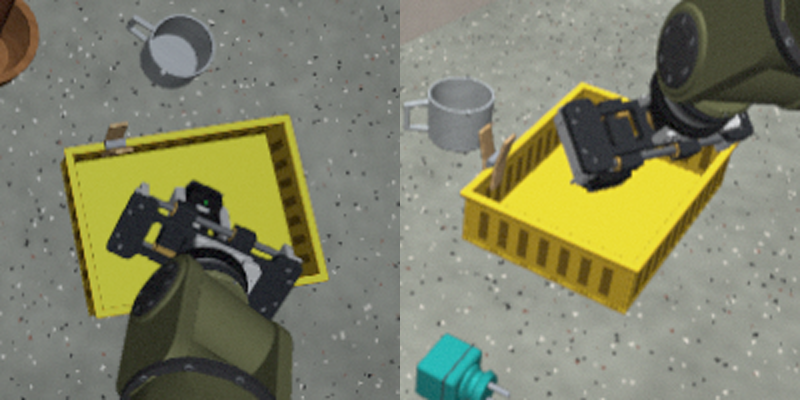

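Held just above the floor, well inside the basket and clear of the rim. I lower it to contact.

Emit:
jog_arm:
  moves:
    - [[0, -1, -2, 0, 0, 0], [0, 0, -2, 0, 0, 0]]

```text
clock: 9.45
eef_pos: [570.2, -242.1, 56.4]
eef_rot: [-1.576, 0.936, -0.416]
wrist_force: [-0.1, -0.1, -0.6]
finger_gap: 37.3
```

Emit:
jog_arm:
  moves:
    - [[0, 0, -2, 0, 0, 0], [0, 0, -1.5, 0, 0, 0]]

```text
clock: 9.65
eef_pos: [570.5, -242.3, 53.2]
eef_rot: [-1.576, 0.935, -0.416]
wrist_force: [-1.6, 1.0, 5.2]
finger_gap: 37.9
```

Contact (5 N at the expected 53 mm). I slacken first so it settles, then open.

Emit:
jog_arm:
  moves:
    - [[0, 0, 0, 0, 0, 0], [0, 0, 0, 0, 0, 0], [0, 0, 0, 0, 0, 0], [0, 0, 0, 0, 0, 0]]
  squeeze: 3

```text
clock: 10.05
eef_pos: [570.6, -242.4, 53.3]
eef_rot: [-1.576, 0.935, -0.416]
wrist_force: [0.1, -0.0, 0.1]
finger_gap: 38.1
```

Emit:
jog_arm:
  moves:
    - [[0, 0, 0, 0, 0, 0], [0, 0, 0, 0, 0, 0], [0, 0, 0, 0, 0, 0], [0, 0, 0, 0, 0, 0], [0, 0, 0, 0, 0, 0]]
  gripper: 0.4

```text
clock: 10.55
eef_pos: [570.7, -242.5, 53.6]
eef_rot: [-1.576, 0.934, -0.416]
wrist_force: [0.1, -0.0, -0.8]
finger_gap: 65.6
```

Emit:
jog_arm:
  moves:
    - [[0, 0, 0, 0, 0, 0], [-4, 2, 6, 0, 0, 0], [-8, 4, 12, 0, 0, 0], [-8, 4, 12, 0, 0, 0], [-12, 5, 18, 0, 0, 0]]

```text
clock: 11.05
eef_pos: [536.8, -226.5, 101.5]
eef_rot: [-1.576, 0.938, -0.416]
wrist_force: [-0.4, 0.8, -0.3]
finger_gap: 65.4
```

```bash
python3 - <<'E'
from h import *
s,R=go(*bt(5,-5,150,36,-24))
o=[]
for c,(x,y,w,h) in(('top',(380,190,160,133)),('side',(340,150,180,150))):
    im=cam(c)[0];a=im[y:y+h,x:x+w];o.append(cv2.resize(a,(400,333),interpolation=2))
cv2.imwrite('pics/crop7.png',np.hstack(o))
E
```

```text
t 11.05 pos [ 536.8 -226.5  101.5] shift [ 32.7 -16.1  48.5] turn [ 0.27  0.15 -0.39] gap 65.4 F [-0.4  0.8 -0.3]
```

View pics/crop7.png

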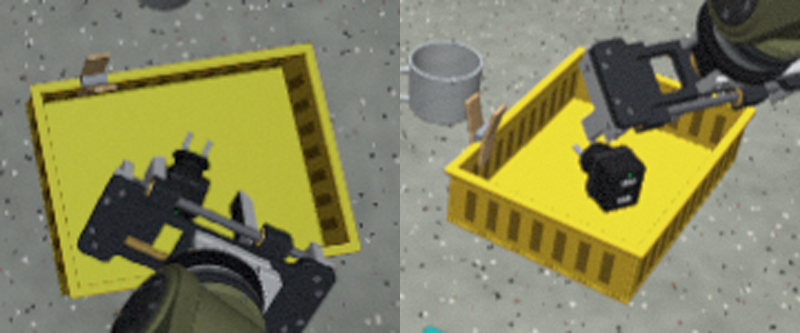

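The charger lies flat on the basket floor, let go (side crop around (612,180)). I lift out, shut the fingers and return to behind the cover.

Emit:
jog_arm:
  moves:
    - [[-5, 2, 40, 0, 0, 0], [0, 0, 45, 0, 0, 0], [0, 0, 45, 0, 0, 0], [0, 40, 10, 0, 0, 0], [0, 45, 0, 0, 0, 2]]
  gripper: -1
  squeeze: 10

```text
clock: 11.65
eef_pos: [530.9, -141.2, 247.3]
eef_rot: [-1.576, 0.936, -0.388]
wrist_force: [-0.4, 0.8, -0.4]
finger_gap: 29.1
```

Emit:
jog_arm:
  moves:
    - [[0, 45, 0, 0, 2, 2], [0, 45, 0, 0, 2, 2], [0, 45, 0, 0, 2, 2], [0, 45, 0, 0, 2, 2], [0, 45, 0, 0, 0, 2]]

```text
clock: 12.15
eef_pos: [530.4, 91.8, 248.3]
eef_rot: [-1.669, 1.067, -0.288]
wrist_force: [0.7, -0.2, 0.3]
finger_gap: 0.5
```

```bash
cat >> h.py <<'E'
def lt(x,z,y=0): return Sr+x*xs+y*ys+z*n,frame(-n,ys)
def st():
    s=manip.read_state();return loc(s['eef_pos']).round(1),(s['wrist_force']@np.stack([xs,ys,n],1)).round(1)
E
python3 -c "
from h import *
go(*lt(72,120));print(*st(),manip.read_state()['joints'].round(2))"
```

```text
t 12.15 pos [530.4  91.8 248.3] shift [ 78.   93.6 -48.8] turn [3.2  2.07 0.19] gap 0.5 F [ 0.7 -0.2  0.3]
[  41.3 -107.1  189.4] [ 0.8 -0.1 -0. ] [ 0.21  0.04  1.84 -0.32  0.83 -1.01]
```

Emit:
jog_arm:
  moves:
    - [[16, 31, 0, 1, 0.7, 0], [16, 31, 0, 1, 0.7, 0], [16, 31, 0, 1, 0.7, 0], [15, 0, -10, 0, 0, 0], [15, 0, -10, 0, 0, 0]]

```text
clock: 12.65
eef_pos: [610.2, 196.5, 227.0]
eef_rot: [-1.57, 1.116, -0.189]
wrist_force: [0.8, 0.1, -0.2]
finger_gap: 0.8
```

```bash
python3 -c "
from h import *
go(*lt(66,73));print(*st(),manip.read_state()['joints'].round(2))"
```

```text
t 12.65 pos [610.2 196.5 227. ] shift [ 13.2 -14.  -72.4] turn [-0.02 -0.03 -0.41] gap 0.8 F [ 0.8  0.1 -0.2]
[ 83.8  11.2 144.9] [ 0.6  0.3 -0.6] [ 0.34  0.31  1.56 -0.29  0.89 -0.9 ]
```

Emit:
jog_arm:
  moves:
    - [[3, -7, -18, 0, 0, -0.4], [3, -7, -18, 0, 0, 0], [3, 0, -18, 0, 0, 0], [4, 0, -18, 0, 0, 0]]

```text
clock: 13.05
eef_pos: [625.6, 183.3, 150.6]
eef_rot: [-1.568, 1.116, -0.193]
wrist_force: [-0.3, -0.6, -0.5]
finger_gap: 0.4
```

```bash
python3 -c "
from h import *
go(*lt(52,73));print(*st())"
```

```text
t 13.05 pos [625.6 183.3 150.6] shift [-14.6   1.7  -2.2] turn [-0.08 -0.03 -0.1 ] gap 0.4 F [-0.3 -0.6 -0.5]
[66.1  1.2 68.5] [-0.3 -0.7 -0.4]
```

Emit:
jog_arm:
  moves:
    - [[-13, 2.5, -5, 0, 0, 0], [-11, 2, -6, 0, 0, 0], [-11, 2, -6, 0, 0, 0]]

```text
clock: 13.35
eef_pos: [590.3, 189.3, 128.5]
eef_rot: [-1.571, 1.12, -0.197]
wrist_force: [0.8, 0.3, 0.5]
finger_gap: 0.6
```

```bash
python3 -c "
from h import *
go(*lt(5,53));print(*st())"
```

```text
t 13.35 pos [590.3 189.3 128.5] shift [-12.1   2.2 -18.7] turn [-0.03 -0.26 -0.06] gap 0.6 F [0.8 0.3 0.5]
[24.3  0.2 64.4] [0.9 0.4 0.2]
```

Emit:
jog_arm:
  moves:
    - [[-6, 1, -9, 0, 0, 0], [-6, 1, -9, 0, 0, 0], [0, 0, -10, 0, 0, 0], [0, 0, -8, 0, 0, 0]]

```text
clock: 13.75
eef_pos: [577.5, 192.0, 89.2]
eef_rot: [-1.571, 1.12, -0.195]
wrist_force: [1.0, -0.0, 0.6]
finger_gap: 0.2
```

```bash
python3 -c "
from h import *
go(*lt(-5,30));print(*st())"
```

```text
t 13.75 pos [577.5 192.   89.2] shift [ 1.8 -0.7 -4.5] turn [-0.05 -0.27 -0.13] gap 0.2 F [ 1.  -0.   0.6]
[-4.8  0.4 34.8] [1.2 0.2 0.1]
```

Nearly shut. I press down gently until there is force.

Emit:
jog_arm:
  moves:
    - [[0.7, -0.2, -1.8, 0, 0, 0], [0.7, -0.2, -1.8, 0, 0, 0]]

```text
clock: 13.95
eef_pos: [578.8, 191.6, 84.8]
eef_rot: [-1.572, 1.122, -0.197]
wrist_force: [-34.8, 2.0, 41.0]
finger_gap: 0.8
```

Emit:
jog_arm:
  moves:
    - [[0.6, -0.1, -1.4, 0, 0, 0], [0.6, -0.1, -1.4, 0, 0, 0]]

```text
clock: 14.15
eef_pos: [578.8, 191.8, 85.0]
eef_rot: [-1.575, 1.123, -0.201]
wrist_force: [-31.7, -1.9, 30.7]
finger_gap: 0.5
```

```bash
python3 -c "
from h import *
go(*lt(-5,30));print(*st())"
```

```text
t 14.15 pos [578.8 191.8  85. ] shift [ 0.6 -0.5 -0.3] turn [ 0.03 -0.43 -0.01] gap 0.5 F [-31.7  -1.9  30.7]
[-5.5  0.4 30.6] [-14.1  -8.1  41.1]
```

Contact at 11.6 mm above the face, which matches shut (11.5). The force is higher than I wanted, so I back off along n and then look.

Emit:
jog_arm:
  moves:
    - [[-1.5, 0.3, 3, 0, 0, 0], [-6, 1, 12, 0, 0, 0], [-15, 3, 30, 0, 0, 0], [-30, 0, 30, 0, 0, 0], [-40, 0, 20, 0, 0, 0]]

```text
clock: 14.65
eef_pos: [485.4, 195.3, 182.9]
eef_rot: [-1.577, 1.125, -0.205]
wrist_force: [0.4, 0.3, 0.3]
finger_gap: 0.5
```

Emit:
jog_arm:
  moves:
    - [[-45, 0, 10, 0, 0, 0], [-45, 0, 0, 0, 0, 0], [-30, 0, 0, 0, 0, 0], [0, 0, 0, 0, 0, 0], [0, 0, 0, 0, 0, 0]]

```text
clock: 15.15
eef_pos: [359.5, 195.4, 199.8]
eef_rot: [-1.556, 1.116, -0.185]
wrist_force: [-0.2, -1.0, 0.5]
finger_gap: 0.6
```

```bash
python3 - <<'E'
from h import *
o=[]
F=np.stack([xs,ys,n],1)
for c,(x,y,w,h) in(('top',(190,180,350,130)),('side',(140,150,370,260))):
    C=cam(c);im=C[0];a=im[y:y+h,x:x+w];o.append(cv2.resize(a,(700,700*h//w),interpolation=2))
    W=cloud(C);L=(W-Sr)@F;hs=cv2.cvtColor(im,cv2.COLOR_BGR2HSV)
    b=(hs[...,0]>100)&(hs[...,0]<130)&(hs[...,1]>120)&(abs(L[...,1])<36)&(abs(L[...,0])<50)&(L[...,2]<90)
    B=L[b];print(c,len(B),'x,z pct',np.percentile(B[:,[0,2]],[3,50,97],axis=0).round(1).tolist(),'slope',np.polyfit(B[:,0],B[:,2],1).round(3))
    am=(hs[...,0]<20)&(hs[...,1]>120)&(L[...,2]>15)&(abs(L[...,0])<40)&(abs(L[...,1]-84)<30);print('dome',(L[am].mean(0)-[0,42,0]).round(1))
    ye=(hs[...,0]>22)&(hs[...,0]<35)&(hs[...,1]>150)&(W[...,2]>57)&(W[...,2]<70);print('rim',cv2.minAreaRect(W[ye][:,:2].astype(np.float32)))
    d=W-Bc;q=np.dstack([d@bx,d@by,W[...,2]]);bl=(hs[...,2]<60)&(abs(q[...,0])<70)&(abs(q[...,1])<100)&(q[...,2]>10)&(q[...,2]<75);print('charger',q[bl].min(0).round(),q[bl].max(0).round())
cv2.imwrite('pics/end.png',np.vstack(o)[:, :]) ; print(np.vstack(o).shape,manip.read_state()['wrist_force'])
E
python3 -c "
import cv2;a=cv2.imread('pics/end.png');s=min(1,600/a.shape[0]);cv2.imwrite('pics/end2.png',cv2.resize(a,None,fx=s,fy=s,interpolation=cv2.INTER_AREA))"
```

```text
top 808 x,z pct [[-27.9, 6.5], [5.2, 11.4], [37.9, 14.8]] slope [-0.036 11.519]
dome [ 3.7 39.7 34.5]
rim ((564.6485595703125, -237.75157165527344), (188.15179443359375, 259.502197265625), 9.356377601623535)
charger [-41. -21.  10.] [20. 33. 59.]
side 1580 x,z pct [[-29.1, 7.9], [2.5, 11.2], [36.0, 13.4]] slope [-0.03  11.103]
dome [-2.5 43.4 34.8]
rim ((586.7833251953125, -234.7749481201172), (142.70135498046875, 262.7508239746094), 9.81300163269043)
charger [-42. -17.  10.] [18. 34. 53.]
(751, 700, 3) [ 0.61452018  0.18779361 -0.60693727]
```

View pics/end2.png

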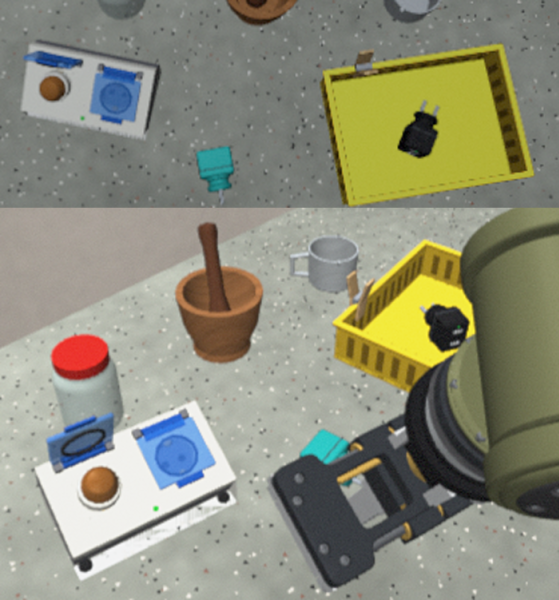

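The cover lies flat over socket_r, with the night-light in place, the charger lying in the basket and the basket unmoved. I hand it in.

```bash
python3 -c "
from h import *
print(manip.sign_off())"
```

```text
the job is handed in; nothing more can be done
None
```

The charger is out of the right-hand (-y) socket and lying in the yellow basket, and that socket's blue cover is shut. I handed the job in at about 15 s of the 64 s allowed; sign-off reports no verdict.

**What I did:** I drew the charger straight along the socket axis. The highest pull I read was about 7.5 N, with sideways force under 2 N, though I only read it between steps. I set it down held until it touched the basket floor (5 N), then let it go, and it lay flat. I then closed the cover from behind with shut fingers.

**Last checks:**
- **Cover:** its surface sits about 11.4 mm above the face (11.5 when shut). The fitted slope was 0.03–0.036 rad, inside the 0.08 limit.
- **Night-light:** the dome's position agrees with the start to about 2 mm.
- **Charger:** all of it I could measure is within 42 mm of the basket's middle.
- **Basket:** its position is unchanged to under 1 mm from the top camera. The side camera's last rim fit disagreed because the arm was hiding part of the rim.
- **Mortar, jar and cup:** they look unmoved in the last picture; I did not measure them.

**What went less well:**
- **Final press:** pressing the cover shut peaked at about 54 N at the wrist, more than I intended. The fingertips should have taken it, not the gripper body that the 40 N limit covers, and it is under the 120 N wrist limit.
- **Joint limit:** joint 6 ran to its range limit over the basket, so I turned the tool heading and reduced the tilt before lowering.

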